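Switch on the projector lamp under its guard

ROBOT

A 7-joint arm with a two-finger parallel gripper is mounted at the origin on the work surface. World frame = base frame: x ahead of the robot, y to its left, z up, the work surface at z = 0. Lengths are in m, angles in rad, forces in N, time in s.
With the tool pointing down it reaches from about 0.4 to 0.85 m from the base axis. Payload 4.5 kg.
Tool frame: the origin (TCP) lies on the centre line of the jaws, within the pads' length; the fingertips stand 11 mm ahead of it and the grasp point (between the pads) lies 8 mm behind it; z points along the fingers, y is the line along which they close (so a half turn about z gives the same grasp; the last joint's range is limited). The gripper opens to 88 mm and grips with 3 to 60 N. Pads are 18 mm wide; open, the fingers measure 123 mm over their backs; the gripper's body (75 mm by 187 mm) begins 45 mm behind the grasp point.
Start: joints at [1.36, 0.689, -0.195, 1.565, 0.157, 0.902, -0.215], TCP at [0.152, -0.606, 0.25] pointing down, gripper open.
Joint ranges: [-3.01, 3.01], [-0.46, 2.08], [-1.47, 1.51], [0.13, 2.56], [-1, 4.14], [0.04, 2.09], [-2.66, 2.66]. Speed limits (rad/s): [2.57, 2.57, 3.14, 3.14, 3.14, 3.14, 3.14].

INTERFACE

Orientations are given as a rotation vector (axis times angle).
In Python, from bench import ctrl gives the robot as it stands. Calls block until the motion is done:
- ctrl.reach(position, orientation): joint-space move of the TCP to a pose.
- ctrl.line_to(position, attitude=None, rate=0.15, force_limit=None): straight line of the TCP; attitude=None keeps the orientation; rate is the mean speed in m/s. With force_limit (N) it stops when the force on the tool has changed by that much, and returns True; else False.
- ctrl.goto_joints(angles): joint-space move.
- ctrl.move_gripper(opening): finger opening in m; the grip force is fixed at half the most; returns when the fingers have stopped.
- ctrl.hold(seconds).
- ctrl.inverse_kinematics(position, orientation): joint angles nearest the present ones, or None.
- ctrl.sense(): the state.
- ctrl.get_image(name): name is "scene" or "top" or "wrist"; returns a dict with "frame" (480x640x3 uint8, red, green, blue), "fx", "fy", "cx", "cy" (pixels), "k1" (the pictures are not rectified: a ray, as slopes to the right and down, at radius r is drawn at 1 + k1 r^2 times it, then the intrinsics apply), "view" (4x4, takes a point from world to camera coordinates). Camera axes: x right, y down, z forward; pixel columns grow to the right and rows downward; lengths in m; the calibration is good to about 2 mm. A picture is of the moment at which its call begins. There is no depth.
A pose or a line that the arm cannot do raises ctrl.PlanningError and nothing moves.
- ctrl.hand_in(): hands the job in; it is judged then, once.
Trained networks look in a picture, given as the dict that the camera call returned (one of the last four; its "shot" number tells which), for a name from the list of things; names that differ only in an ending like _2 or _b are one class to them, and where a whole thing is asked for, a point or a joint stands for the part that bears it (a point fixed in the world has none). Each returns a list of dicts, best first, with "conf" (0 to 1); they miss things now and then, are a little off and sometimes report something else, mostly with a low value. They report only what shows in the picture. A call takes as long as a camera call.
- ctrl.masks_of(query, picture): "pixels" (480x640 bool, what is visible of it) and "uv" ([column, row] in pixels, amid what is visible of it).
- ctrl.spot_point(query, picture): "uv" ([column, row] in pixels: a listed point, or the origin of a listed thing).
The state is a dict: "t": time; "joint_positions": joint angles; "dq": joint speeds; "joint_torque": joint torques, N m; "ee_pos": TCP position; "eef_rot": TCP orientation; "wrist_force": force on the tool from outside, world axes, zero at the start; "moment": the same for the moment, N m; "opening": finger opening in m; "finger_force": force on a finger pad.
Only numpy, scipy, OpenCV 4.12 (cv2) and the standard library are available. Lean on these libraries where they do the work, as an engineer would, in place of code of your own. Each camera call takes 0.05 s, during which the arm holds its last target. There are 200 camera calls.

TASK

Switch on the projector's lamp: with a fingertip lift the hinged guard on the projector's control deck, push the toggle beneath it fully over to the side of the guard's hinge, then draw back and let the guard drop shut over it. Leave the unguarded fan toggle beside it as it is, grasp nothing, and do not shift any of the loose things lying about.

Things in the scene. Friction and masses are not known exactly. Their poses are not given: they have to be found in the camera images.
- projector: Beige slide projector, fixed, 300 x 300 mm. Origin: centre of its underside, on the bench. Its x axis points from the low control deck (x -160 to -20 mm, top 55 mm above the bench, on the robot's side) to the taller housing behind it (x -20 to 160 mm, 104 mm high, with a round slide tray on it up to 124 mm).
- lamp_unit: Fixed plate of the lamp switch, 94 (x) x 92 x 5 mm, on the deck left or right of the fan's like plate, some 140 mm away. Origin: centre of its underside; z up; x as the projector's, from the guard's free edge to its hinge. The hinge pin runs along y at x 30, z 18 mm, between two posts (12 mm deep, at y +-39.5, 26 mm high). Toggle pivot: x 3, y 0, z 8 mm.
- guard (a joint): Hinge angle of the grey plastic guard (rad): 0 shut, plate level; 1.3 fully up. Its free edge rises as the value grows. It weighs 40 g, has no catch, and its weight and a weak spring (under 1 N at the edge) close it: it never stays up by itself and drops shut when nothing holds it.
- guard_edge (a point): Middle of the underside of the free edge, on the robot's side. The guard is a plate 66 mm wide, 3 mm thick; shut, its underside is 24 mm above the pin and its edge 64 mm before it. 3 mm cheeks under its sides (60 mm clear between): 11 mm deep from 14 mm behind the edge, down to the pin near it. Shut, the front is open, 37 mm high; a tilted fingertip gets 15 mm under before meeting the toggle.
- lamp_toggle (a joint): Angle of the lamp toggle (rad): 0 off, leaning 26 degrees towards the robot (-x of the lamp plate); 0.9 on, leaning 26 degrees the other way, to the hinge. Stays where it is left; about 1 to 2 N at the tip moves it.
- lamp_tip (a point): Centre of the 11 mm ball at the end of the steel lamp toggle, 28 mm from its pivot; the stem is 8 mm thick. Off, it stands at x = -9, z = 33 mm in the lamp plate's frame; on, at x = 15, z = 33 mm.
- fan_toggle (a joint): Angle of the fan toggle (rad), 0 leaning towards the robot; to be left there.
- fan_tip (a point): Centre of the ball at the end of the fan toggle, the same toggle on a like plate without a guard.
- mount_a: Loose grey slide mount, 50 x 50 x 5 mm, lying in front of the projector; origin centre of its underside.
- mount_b: Loose grey slide mount like mount_a.
- bulb: Loose frosted bulb standing on its base, 26 mm across, 57 mm high; origin centre of its underside.
- lens: Loose chrome lens barrel standing beside the projector, 56 mm across, 90 mm high; origin centre of its underside.
- screwdriver: Loose screwdriver with red handle, 200 mm long, lying between the robot and the projector; origin on the bench beneath its axis, x along the shaft to the blade.
- jar: Loose jar, 52 mm across, 60 mm high; origin centre of its underside.
- cap: Loose black lens cap, 56 mm across, 12 mm high; origin centre of its underside.

How it is judged:
By the outcome, as a careful person would: the job done as asked, in the order asked, and still so for the second after the job is handed in, with the robot touching nothing.
It also fails if it takes over 38 s, if anything falls off the work surface, if the arm or the gripper's body presses on something with over 40 N, if the wrist force passes 120 N, or if a joint passes its speed limit or range.

## Working session

There is one attempt and no reset: what is moved stays moved. The work goes in short steps, each a Python script; the robot and the scene stay as the last script left them, time stands still between calls to the robot, and variables do not carry over. Pictures are saved under pics/ and viewed, at most 10 in all, crops included, and the job is handed in when it is done.

```bash
mkdir -p pics; ls
cat > h.py <<'E'
import numpy as np, cv2
from bench import ctrl
from scipy.spatial.transform import Rotation as R
def ray(p,uv):
    K=np.array([[p['fx'],0,p['cx']],[0,p['fy'],p['cy']],[0,0,1.]])
    n=cv2.undistortPoints(np.array([[uv]],float),K,np.array([p['k1'],0,0,0,0.]))[0,0]
    V=np.array(p['view']);Rm=V[:3,:3];o=-Rm.T@V[:3,3];d=Rm.T@np.array([n[0],n[1],1]);return o,d/np.linalg.norm(d)
def at_z(p,uv,z):
    o,d=ray(p,uv);return o+d*(z-o[2])/d[2]
def tri(obs):
    A=np.zeros((3,3));b=np.zeros(3);rs=[ray(p,u) for p,u in obs]
    for o,d in rs:
        M=np.eye(3)-np.outer(d,d);A+=M;b+=M@o
    x=np.linalg.solve(A,b);return x,[float(np.linalg.norm(np.cross(x-o,d))) for o,d in rs]
def proj(p,X):
    V=np.array(p['view']);c=V[:3,:3]@X+V[:3,3];n=c[:2]/c[2];n=n*(1+p['k1']*(n@n));return np.array([p['fx']*n[0]+p['cx'],p['fy']*n[1]+p['cy']])
def save(p,n,crop=None,s=1):
    f=p['frame'][:,:,::-1]
    if crop: a,b,c,d=crop; f=f[b:d,a:c]
    cv2.imwrite('pics/'+n+'.png',cv2.resize(f,None,fx=s,fy=s,interpolation=cv2.INTER_CUBIC))
E
python3 - <<'E'
from h import *
s=ctrl.get_image('scene');t=ctrl.get_image('top')
save(s,'s0');save(t,'t0')
for n in ['projector','lamp_unit','guard_edge','lamp_tip','fan_tip','mount_a','bulb','lens','screwdriver','jar','cap']:
    a=ctrl.spot_point(n,s);b=ctrl.spot_point(n,t)
    print(n,[(np.round(x['uv']).tolist(),round(x['conf'],2)) for x in a[:2]],[(np.round(x['uv']).tolist(),round(x['conf'],2)) for x in b[:2]])
    if a and b:
        x,r=tri([(s,a[0]['uv']),(t,b[0]['uv'])]);print('   ',x.round(3),np.round(r,4))
    if b: print('  top z0',at_z(t,b[0]['uv'],0).round(3))
print(ctrl.sense()['t'])
E
```

```text
pics
projector [([302.0, 339.0], 0.6)] [([330.0, 166.0], 0.63)]
    [0.736 0.028 0.002] [0.0014 0.0014]
  top z0 [0.737 0.027 0.   ]
lamp_unit [([363.0, 302.0], 0.7)] [([285.0, 199.0], 0.91), ([230.0, 256.0], 0.63)]
    [0.659 0.118 0.046] [0.0015 0.0015]
  top z0 [0.67  0.121 0.   ]
guard_edge [([372.0, 267.0], 0.76), ([435.0, 295.0], 0.47)] [([277.0, 208.0], 0.78)]
    [0.629 0.126 0.104] [0.0004 0.0004]
  top z0 [0.652 0.137 0.   ]
lamp_tip [] []
fan_tip [([292.0, 262.0], 0.51)] [([354.0, 208.0], 0.46)]
    [ 0.631 -0.022  0.082] [0.0014 0.0014]
  top z0 [ 0.647 -0.022  0.   ]
mount_a [([385.0, 282.0], 0.55), ([310.0, 258.0], 0.45)] [([272.0, 256.0], 0.67), ([360.0, 268.0], 0.63)]
    [0.552 0.142 0.008] [0.0035 0.0035]
  top z0 [0.552 0.146 0.   ]
bulb [([436.0, 293.0], 0.59)] [([229.0, 254.0], 0.69), ([328.0, 168.0], 0.48)]
    [0.556 0.236 0.008] [0.0025 0.0025]
  top z0 [0.557 0.235 0.   ]
lens [([433.0, 344.0], 0.82)] [([225.0, 196.0], 0.8)]
    [ 0.678  0.248 -0.001] [0.0023 0.0023]
  top z0 [0.678 0.246 0.   ]
screwdriver [([343.0, 230.0], 0.65), ([438.0, 293.0], 0.37)] [([341.0, 330.0], 0.85)]
    [0.402 0.01  0.   ] [0.0012 0.0012]
  top z0 [0.403 0.009 0.   ]
jar [([245.0, 260.0], 0.71)] [([424.0, 250.0], 0.95)]
    [ 0.56  -0.159 -0.001] [0.0018 0.0018]
  top z0 [ 0.56  -0.161  0.   ]
cap [([284.0, 240.0], 0.92)] [([396.0, 292.0], 0.59)]
    [ 0.475 -0.102  0.003] [0.0009 0.0009]
  top z0 [ 0.475 -0.102  0.   ]
1.2
```

View pics/s0.png

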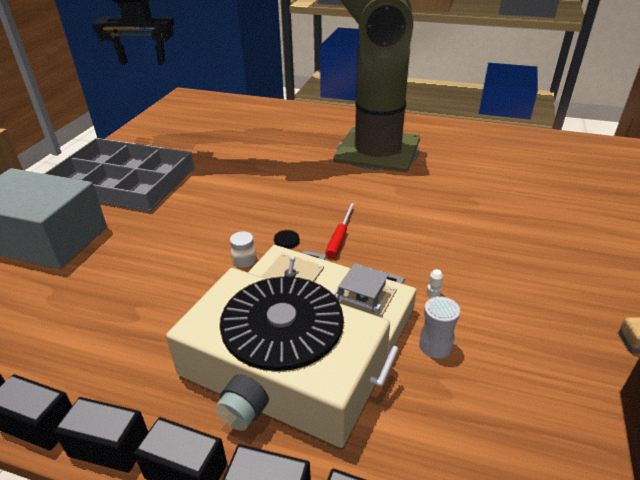

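View pics/t0.png

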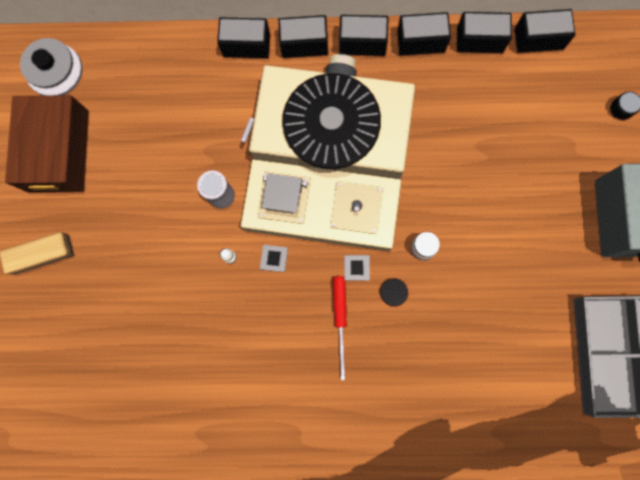

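The pictures agree with the networks. The guard (lamp unit) is left of the deck: top view (283,193), scene (363,287). The fan toggle is at top (356,206). The loose mounts, bulb, jar and cap lie low in front. Deck yaw is about -7°. Next I go to a tilted standoff and look with the wrist camera.

```bash
cat >> h.py <<'E'
def ori(phi,psi,flip=False):
    z=np.array([np.sin(phi)*np.cos(psi),np.sin(phi)*np.sin(psi),-np.cos(phi)])
    y=np.array([-np.sin(psi),np.cos(psi),0])*(1 if flip else -1)
    return R.from_matrix(np.c_[np.cross(y,z),y,z]).as_rotvec()
def look(p,names):
    for n in names: print(n,[(np.round(x['uv'],1).tolist(),round(x['conf'],2)) for x in ctrl.spot_point(n,p)[:2]])
E
python3 - <<'E'
from h import *
psi=np.radians(-7); phi=np.radians(45)
P=np.array([0.50,0.135,0.24])
for fl in (0,1):
    o=ori(phi,psi,fl)
    for X in (P,[0.60,0.122,0.10],[0.66,0.118,0.10]): 
        q=ctrl.inverse_kinematics(X,o); print(fl,None if q is None else np.round(q,2))
best=None
for fl in (0,1):
    q=ctrl.inverse_kinematics(P,ori(phi,psi,fl))
    if q is not None:
        c=np.abs(np.array(q)-ctrl.sense()['joint_positions']).max()
        if best is None or c<best[0]: best=(c,fl)
fl=best[1];print('flip',fl)
ctrl.reach(P,ori(phi,psi,fl)); ctrl.move_gripper(0.0)
p1=ctrl.get_image('wrist');save(p1,'w1');look(p1,['guard_edge','fan_tip','lamp_unit','lamp_tip','projector'])
s=ctrl.sense();print(s['t'],s['ee_pos'],s['opening'],s['wrist_force'])
E
```

```text
0 [-0.42  0.62 -0.41  2.53  2.13  0.96  1.78]
0 [-0.11  1.04 -0.62  2.33  2.32  1.23  1.94]
0 [-0.17  0.99 -0.41  2.17  2.38  0.97  1.94]
1 [ 0.02  0.87 -1.26  2.51  1.82  1.5  -1.04]
1 [ 0.18  1.34 -1.26  2.31  2.21  1.7  -0.73]
1 [ 0.17  1.21 -1.05  2.16  2.24  1.39 -0.72]
flip 1
guard_edge [([322.8, 204.7], 0.63)]
fan_tip [([180.8, 209.7], 0.74), ([145.8, 65.4], 0.27)]
lamp_unit [([322.4, 195.1], 0.92), ([436.1, 160.0], 0.65)]
lamp_tip [([325.4, 216.8], 0.6)]
projector [([270.4, 197.2], 0.93)]
5.675 [0.49999313 0.13499527 0.23997462] 0.0007463694004958412 [-0.19683225  0.27224478  0.44498435]
```

View pics/w1.png

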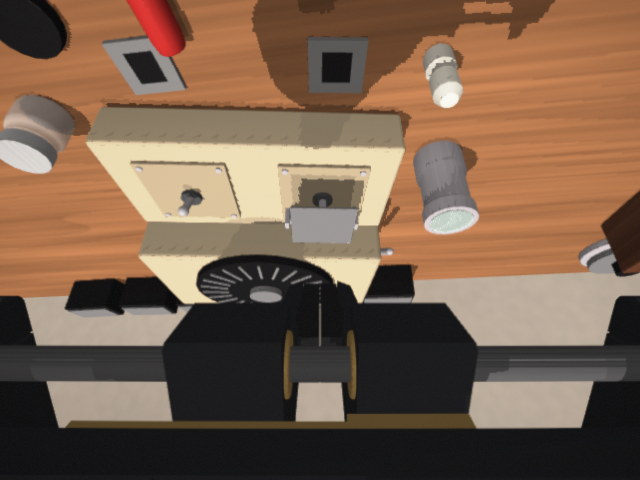

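The wrist view is upside down. It shows the shut guard at (322,225), with its free edge at row about 206. The lamp toggle's stem is under it at (322,202), and the fan toggle is at (185,205). The lamp plate's front edge runs (280,166)–(368,167).

Run:
```python
from h import *
p1=ctrl.get_image('wrist')
V=np.array(p1['view']);print('cam',(-V[:3,:3].T@V[:3,3]).round(3),'axis',V[2,:3].round(2))
def f(a,z): return at_z(p1,a,z).round(4)
print('deck front',f((92,139),.055),f((400,146),.055)); print('lamp plate front',f((280,166),.06),f((369,167),.06),'fan',f((132,163),.06),f((228,165),.06))
print('guard edge',f((297,206),.0985),f((355,208),.0985))
g1=ctrl.spot_point('guard_edge',p1)[0]['uv'];l1=ctrl.spot_point('lamp_unit',p1)[0]['uv'];t1=ctrl.spot_point('fan_tip',p1)[0]['uv']
s=ctrl.sense();o=s['eef_rot']
ctrl.line_to([0.55,0.10,0.20],rate=0.1)
p2=ctrl.get_image('wrist');save(p2,'w2')
for n,a in(('guard_edge',g1),('lamp_unit',l1),('fan_tip',t1)):
    b=ctrl.spot_point(n,p2)
    if b: x,r=tri([(p1,a),(p2,b[0]['uv'])]);print(n,b[0]['uv'],b[0]['conf'],x.round(4),np.round(r,4))
    z={'guard_edge':.097,'lamp_unit':.055,'fan_tip':.088}[n]
    print('  at z',f(a,z),at_z(p2,b[0]['uv'],z).round(4) if b else '')
print(ctrl.sense()['t'])
```

```text
cam [0.354 0.154 0.285] axis [ 0.87 -0.11 -0.48]
deck front [ 0.5545 -0.079   0.055 ] [0.5982 0.1998 0.055 ]
lamp plate front [0.6062 0.0842 0.06  ] [0.6183 0.1709 0.06  ] fan [ 0.5841 -0.0574  0.06  ] [0.5985 0.0341 0.06  ]
guard edge [0.621  0.0996 0.0985] [0.6313 0.1548 0.0985]
guard_edge [360.9, 206.4] 0.8 [0.6167 0.1245 0.1017] [0.0005 0.0005]
  at z [0.6243 0.1236 0.097 ] [0.6227 0.1247 0.097 ]
lamp_unit [350.8, 195.4] 0.58 [0.6814 0.1171 0.0434] [0. 0.]
  at z [0.6657 0.1188 0.055 ] [0.6654 0.1172 0.055 ]
fan_tip [180.7, 214.6] 0.59 [ 0.7349 -0.0925  0.0147] [0.0007 0.0007]
  at z [ 0.6317 -0.0252  0.088 ] [ 0.6295 -0.0257  0.088 ]
6.9583
```

View pics/w2.png

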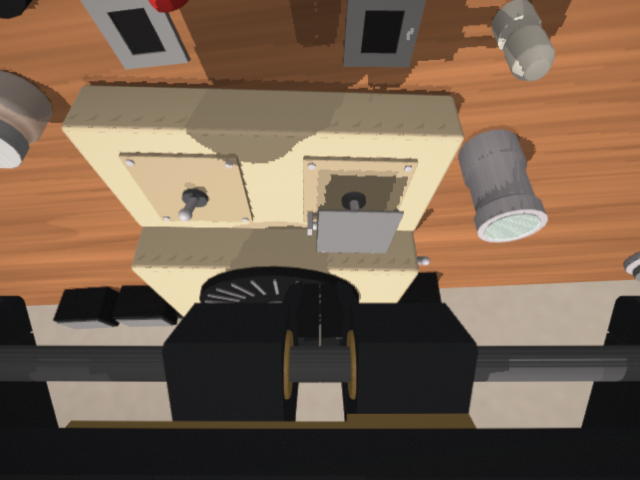

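The measurements agree. The lamp plate origin is near (0.660, 0.119, 0.055) with yaw -8.6°, and the guard edge comes out at about z 0.10 against 0.097 expected. Now insert the tip under the edge and start lifting.

```bash
cat >> h.py <<'E'
PSI=np.radians(-8.6); O=np.array([0.660,0.119,0.055])
def pose(cx,cz,deg):  # upper-front corner of the closed fingertip, lamp frame, mm
    f=np.radians(deg);s,c=np.sin(f),np.cos(f)
    x=cx-11*s-9*c; z=cz+11*c-9*s
    return O+np.array([x*np.cos(PSI),x*np.sin(PSI),z])/1000, ori(f,PSI,1)
def go(cx,cz,deg,rate=0.05,fl=None):
    P,o=pose(cx,cz,deg);r=ctrl.line_to(P,o,rate,fl);s=ctrl.sense()
    a=s['ee_pos']-O;fx=a[0]*np.cos(PSI)+a[1]*np.sin(PSI);f=np.radians(deg)
    print((cx,cz,deg),'stop' if r else '','corner',round(fx*1000+11*np.sin(f)+9*np.cos(f),1),round(a[2]*1000-11*np.cos(f)+9*np.sin(f),1),'F',s['wrist_force'].round(1),'t',round(s['t'],2));return r
E
python3 - <<'E'
from h import *
go(-80,60,45,0.12); go(-75,27,45,0.12)
p=ctrl.get_image('scene')
if not go(-22,27,45,0.05,5): go(-22,42,45,0.04,8)
s=ctrl.get_image('scene');w=ctrl.get_image('wrist')
a=cv2.resize(s['frame'][220:360,260:460],(800,560));cv2.imwrite('pics/s1.png',a[:,:,::-1]);save(w,'w3')
E
```

```text
(-80, 60, 45)  corner -80.0 60.5 F [ 0.1  0.1 -0.5] t 7.87
(-75, 27, 45)  corner -75.0 27.3 F [ 1.1 -0.1  0.9] t 8.29
(-22, 27, 45)  corner -22.3 26.9 F [-0.2 -0.3  0.9] t 9.55
(-22, 42, 45)  corner -22.0 42.3 F [-0.  -0.6  0.3] t 10.07
```

View pics/s1.png

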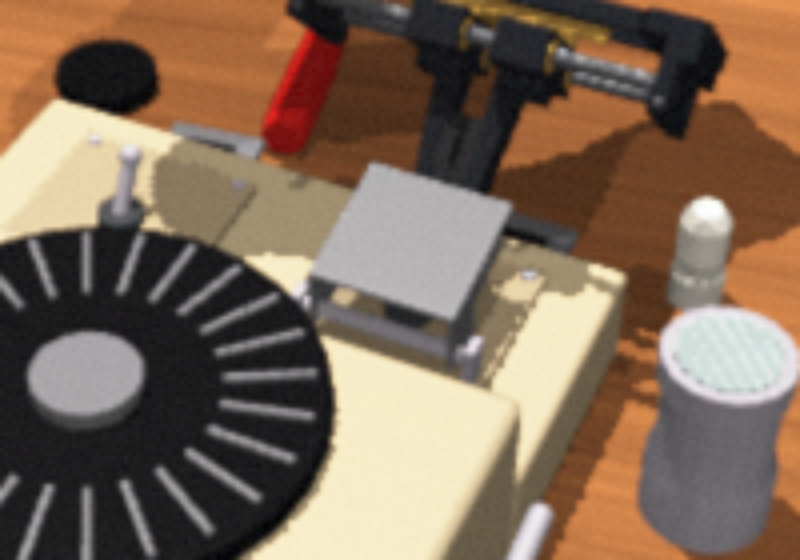

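View pics/w3.png

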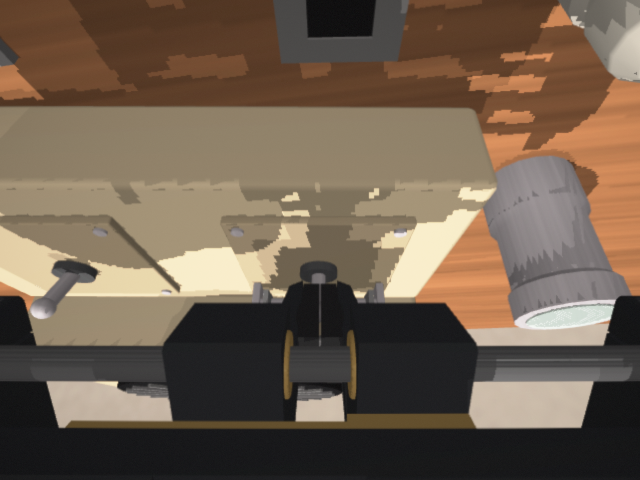

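The guard is raised, with the closed fingers under its edge (scene crop about (440,190)). The fingers are centred on the toggle base (wrist (320,270)), and nothing else has moved. Next, lift further, steepen the tool, then look.

Run:
```python
from h import *
go(-5,65,45,0.05,10) or go(-8,62,15,0.04,10) or go(-22,48,15,0.05,10) or go(-22,32,15,0.05,10)
s=ctrl.get_image('scene');w=ctrl.get_image('wrist')
a=cv2.resize(s['frame'][220:360,260:460],(400,280));b=cv2.resize(w['frame'],(400,300))
cv2.imwrite('pics/c2.png',np.vstack([a,b])[:,:,::-1])
print(ctrl.spot_point('lamp_tip',w)[:1],ctrl.spot_point('lamp_tip',s)[:1])
```

```text
(-5, 65, 45)  corner -5.0 65.1 F [-0.8  0.1 -0.2] t 10.9
(-8, 62, 15)  corner -8.8 61.3 F [-0.8 -0.3 -0.7] t 11.73
(-22, 48, 15)  corner -22.4 47.8 F [-1.  -0.3  0.8] t 12.28
(-22, 32, 15)  corner -21.9 31.5 F [-0.2 -0.3 -0.4] t 12.75
[] []
```

View pics/c2.png

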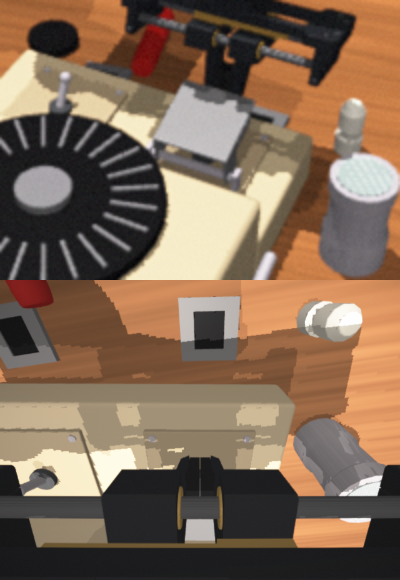

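The guard rests partly open on the fingers (crop (205,115)), and the fan toggle is still off at (63,90). Now push.

Run:
```python
from h import *
for x in (-14,-6,2,8,11,13,15):
    if go(x,32,15,0.04,7): break
s=ctrl.get_image('scene');w=ctrl.get_image('wrist')
a=cv2.resize(s['frame'][220:360,260:460],(800,560));cv2.imwrite('pics/s3.png',a[:,:,::-1])
print(ctrl.sense()['wrist_force'])
```

```text
(-14, 32, 15)  corner -13.5 32.1 F [-0.7 -0.2 -0.2] t 13.3
(-6, 32, 15)  corner -5.6 32.0 F [-1.1  0.3 -0.5] t 13.65
(2, 32, 15)  corner 2.5 32.0 F [-0.4  0.4  0.4] t 14.0
(8, 32, 15)  corner 8.4 31.9 F [-0.2 -0.1 -1.1] t 14.3
(11, 32, 15)  corner 10.2 31.7 F [-4.7  0.4  0.1] t 14.55
(13, 32, 15)  corner 10.6 31.5 F [-10.4   0.    2.3] t 14.8
(15, 32, 15)  corner 11.0 31.4 F [-12.8  -1.1   5.2] t 15.05
[-14.09953779  -1.10929676   5.49131769]
```

View pics/s3.png

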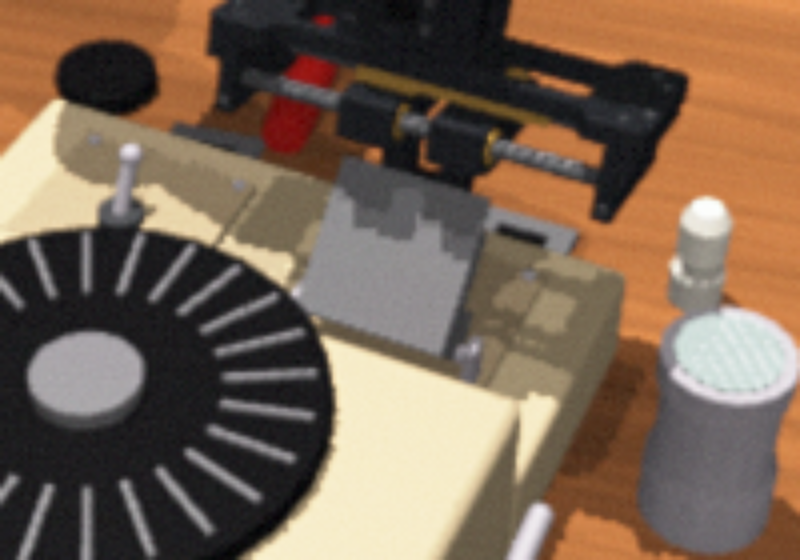

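The push met a hard stop at corner x = 10.5 mm (9.5 expected), so the toggle is fully over. The guard is propped open on the fingers (crop (400,250)). Now draw straight back.

Run:
```python
from h import *
go(-30,32,15,0.06); go(-75,34,15,0.08); go(-130,110,30,0.15)
ctrl.reach([0.50,0.135,0.24],ori(np.radians(45),PSI,1)); ctrl.hold(0.3)
s=ctrl.get_image('scene');w=ctrl.get_image('wrist');t=ctrl.get_image('top')
a=cv2.resize(s['frame'][220:360,260:460],(500,350));b=cv2.resize(w['frame'][90:270,60:480],(584,250))
c=np.zeros((600,584,3),np.uint8);c[:350,:500]=a;c[350:]=b;cv2.imwrite('pics/f.png',c[:,:,::-1])
for n in ('lamp_tip','fan_tip','guard_edge'):
    r=ctrl.spot_point(n,w)[:1]
    if r: print(n,r[0]['uv'],at_z(w,r[0]['uv'],.097 if n[0]=='g' else .088).round(4))
for n in ['mount_a','bulb','lens','screwdriver','jar','cap']:
    print(n,[at_z(t,x['uv'],0).round(3).tolist() for x in ctrl.spot_point(n,t)[:2]])
print(ctrl.sense()['t'])
```

```text
(-30, 32, 15)  corner -30.1 32.0 F [-2.5  0.3  1.4] t 16.05
(-75, 34, 15)  corner -74.2 34.1 F [ 0.  -0.3  0.1] t 16.77
(-130, 110, 30)  corner -129.2 109.8 F [-0.6  0.3  0.3] t 17.53
fan_tip [185.1, 213.2] [ 0.6288 -0.0259  0.088 ]
guard_edge [325.3, 207.1] [0.6271 0.1219 0.097 ]
mount_a [[0.548, 0.147, 0.0], [0.649, 0.139, 0.0]]
bulb [[0.553, 0.236, 0.0]]
lens [[0.685, 0.251, 0.0], [0.74, 0.031, 0.0]]
screwdriver []
jar [[0.564, -0.151, 0.0]]
cap []
18.825
```

View pics/f.png

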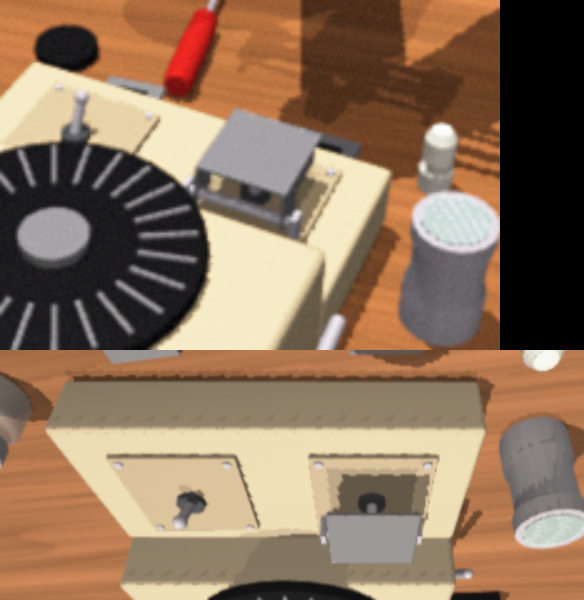

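The guard is shut again (its edge is at the same place, wrist crop (372,516)), the fan toggle is unchanged and the loose things are in place. One low look under the guard to confirm the toggle.

Run:
```python
from h import *
for d in (62,57,52):
    try:
        ctrl.line_to([0.51,0.142,0.175],ori(np.radians(d),PSI,1),0.1);print(d);break
    except ctrl.PlanningError as e: print(d,e)
w=ctrl.get_image('wrist')
def L(x,y,z): return O+np.array([x*np.cos(PSI)-y*np.sin(PSI),x*np.sin(PSI)+y*np.cos(PSI),z])/1000
for n,X in (('off',L(-9,0,33)),('on',L(15,0,33)),('pivot',L(3,0,8)),('edge',L(-34,0,42))): print(n,proj(w,X).round(1))
c=proj(w,L(-9,0,33)).astype(int);x0=max(c[0]-220,0)
save(w,'f2',(x0,max(c[1]-100,0),x0+300,c[1]+100),2.6);print('origin',x0,max(c[1]-100,0))
print([ (r['uv'],r['conf']) for r in ctrl.spot_point('lamp_tip',w)],ctrl.sense()['t'])
```

```text
62 the arm cannot follow that straight line within its joint ranges
57 the arm cannot follow that straight line within its joint ranges
52 the arm cannot follow that straight line within its joint ranges
off [326.  212.4]
on [325.6 224.4]
pivot [325.6 199.5]
edge [326.5 206. ]
origin 105 112
[] 18.925
```

View pics/f2.png

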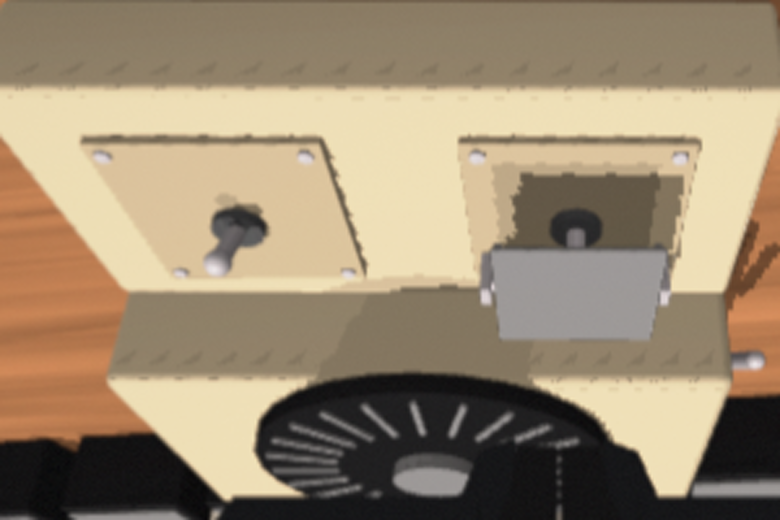

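No low pose is reachable. At (575,235) the stem now starts below the boot's centre, unlike the fan's. I compare brightness numerically with the picture from before the push (w1).

Run:
```python
from h import *
ctrl.reach([0.50,0.135,0.24],ori(np.radians(45),np.radians(-7),1))
w=ctrl.get_image('wrist')
a=cv2.imread('pics/w1.png',0);b=cv2.cvtColor(w['frame'],cv2.COLOR_RGB2GRAY)
print(np.abs(a[100:230,60:270].astype(int)-b[100:230,60:270]).mean().round(2))
print('before\n',a[190:212,312:333]);print('after\n',b[190:212,312:333])
print(ctrl.sense()['t'])
```

```text
1.53
before
 [[ 89  90  89  89  89  88  90  90  88  89  89  89  88  89  89  89  89  89
   88  88  88]
 [ 88  89  89  89  89  89  89  87  88  88  87  87  87  87  87  88  88  87
   89  88  88]
 [ 88  88  89  88  87  83  76  72  69  68  68  68  67  70  72  82  85  88
   89  89  88]
 [ 89  89  86  76  67  62  58  54  50  50  50  50  51  54  54  62  70  81
   86  89  89]
 [ 89  88  76  57  48  47  50  50  49  48  47  47  49  48  47  49  52  61
   74  86  88]
 [ 87  75  56  45  44  45  47  47  46  47  48  47  46  49  46  46  47  47
   56  74  87]
 [ 80  58  45  44  43  45  46  44  44  44  44  43  43  44  45  46  45  44
   44  56  84]
 [ 73  48  43  43  41  43  43  43  41  42  41  41  42  42  42  43  42  44
   43  47  77]
 [ 69  46  41  41  40  43  42  42  45  46  49  48  46  43  42  42  42  42
   43  44  65]
 [ 65  45  41  40  40  42  44  47  64  82  86  85  74  57  44  41  41  42
   41  42  62]
 [ 65  45  42  41  41  42  46  69  88  99 102 103  95  79  50  43  42  41
   41  43  63]
 [ 68  47  42  41  41  41  50  84  99 101 103 104 101  91  56  44  43  39
   42  44  66]
 [ 75  48  43  40  
[... 2144 characters left out ...]
41  41  48  79 107 114 119 121 119 106  71  47  43  42
   45  61  81]
 [ 89  85  80  67  53  44  47  79 106 114 118 120 119 106  72  48  44  47
   59  79  87]
 [ 84  85  84  78  71  62  53  74  97 104 109 110 114 104  73  60  60  73
   79  85  88]
 [ 91  91  92  90  88  84  79  84  91  93  94  94  99  93  81  79  79  85
   86  86  84]
 [126 124 124 123 124 122 117 114 113 115 114 111 111 110 109 109 107 108
  107 103 102]
 [148 147 148 147 147 146 144 142 142 143 142 141 141 141 140 140 141 139
  139 138 137]
 [153 153 153 153 153 153 153 153 153 153 152 153 152 152 152 153 152 152
  153 153 153]
 [154 153 154 153 153 154 153 153 154 153 153 153 153 154 154 154 153 153
  153 154 153]]
19.225
```

The guard edge is back on the same pixel rows. The stem's start has moved towards the hinge and its shading has changed, which fits a toggle leaning the other way.

```bash
python3 -c "
from bench import ctrl
print(ctrl.hand_in())"
```

```text
the job is handed in; nothing more can be done
None
```

I handed the job in at about 19 s: the guard was lifted, the lamp toggle pushed to its hard stop on the hinge side, and the guard dropped shut. The toggle's final position is inferred from that stop and the changed look of its stem, since its tip is hidden under the guard. The fan toggle is unchanged, and no loose thing appears to have moved.

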